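Open the mill's coolant reservoir for topping up

TASK

Open the reservoir with the orange cap so that it can be topped up: first lift the cap's black flip-up tab until it stands upright, and only then unscrew the cap a quarter turn anticlockwise (seen from above) to its stop. Leave the tab standing, let go, and do not touch the reservoir with the blue cap.

Things in the scene. Friction and masses are not known exactly. Their poses are not given: they have to be found in the camera images.
- orange_tank: White reservoir with an orange cap and orange front plate, 90 (x) x 80 (y) x 50 mm high, bolted to the desk, left or right of the other. Origin: centre of its underside, z up, below the cap's axis; its -x side is the front. Round cap 44 mm across, 58 to 76 mm above the desk. The tab's hinge crosses the cap's axis at 82 mm height, along the tank's y until the cap is turned.
- orange_tab (a joint): Lift of the orange cap's black tab, rad: 0 folded level, pointing to the tank's -x (starts at 0 to 0.2); 1.57 upright over the cap's axis, at its stop. Stiff hinge (0.04 N m), stays where left. Flat bar 18 mm wide, 8 thick, ending 42 mm from the hinge in a round grip bar parallel to the hinge: 26 mm long, 13 thick, loose on its pin, so that, pinched by its two ends, it lets the tab swing up.
- orange_cap (a joint): Turn of the orange cap about its vertical axis, rad: starts at 0 (tight), grows anticlockwise seen from above, stop at 1.45 (unscrewed). Needs 0.08 N m, stays where left. The cap does not rise; it carries the tab round with it, so the upright tab, standing to 130 mm above the desk, serves as its wing handle. Folded, the grip bar has 25 mm of air to the tank below it.
- blue_tank: The other reservoir, not to be touched: the same shape, size and axes, but with a blue cap and blue front plate. Origin: centre of its underside.
Things that resemble listed ones, but are neither listed nor needed, are in the scene too. Leave any yellow look-alike of the orange_tank alone.

How it is judged:
By the outcome, as a careful person would: the job done as asked, in the order asked, and still so for the second after the job is handed in, with the robot touching nothing.
It also fails if it takes over 38 s, if anything falls off the work surface, if the arm or the gripper's body presses on something with over 40 N, if the wrist force passes 120 N, or if a joint passes its speed limit or range.

ROBOT

A 6-joint arm with a two-finger parallel gripper is mounted at the origin on a cart in front of the work surface, level with it; the furniture and walls round the work are solid. World frame = base frame: x ahead of the robot, y to its left, z up, the work surface at z = 0. Lengths are in m, angles in rad, forces in N, time in s.
With the tool pointing down it reaches from about 0.375 to 0.825 m from the base axis. Payload 5.5 kg.
Tool frame: the origin (TCP) lies midway between the tips of the shut fingers; the grasp point (between the pads) lies 19 mm behind it; z points along the fingers, y is the line along which they close (so a half turn about z gives the same grasp; the last joint's range is limited). The gripper opens to 85 mm and grips with 20 to 120 N. Pads are 22 mm wide; open, the fingers measure 114 mm over their backs; the gripper's body (76 mm by 85 mm) begins 54 mm behind the grasp point. The pads swing forward as they close: fully open they stand 13 mm farther back than shut.
Start: joints at [-1.123, 0.314, -0.047, 1.21, 0, 1.571], TCP at [0.26, -0.541, 0.231] pointing down, gripper open.
Joint ranges: [-2.67, 2.67], [-0.69, 1.73], [-1.03, 1.25], [-2.08, 2.16], [-1.42, 1.45], [-3.14, 3.14]. Speed limits (rad/s): [2.39, 2.39, 3.01, 3.14, 3.14, 3.14].

INTERFACE

Orientations are given as a unit quaternion [x, y, z, w].
In Python, from workcell import r gives the robot as it stands. The module is installed in compiled form; this text tells all that it offers. Calls block until the motion is done:
- r.reach(position, orientation): joint-space move of the TCP to a pose.
- r.line_to(position, vel=0.15, rotation=None): straight line of the TCP; rotation=None keeps the orientation; vel is the mean speed in m/s.
- r.move_j(angles): joint-space move.
- r.move_gripper(opening): finger opening in m; the grip force is fixed at half the most; returns when the fingers have stopped.
- r.pause(seconds).
- r.ik(position, orientation): joint angles nearest the present ones, or None.
- r.state(): the state.
- r.grab_frame(name): name is "scene" or "top"; returns the picture (480x640x3 uint8, red, green, blue); there is no depth.
- r.calibration(name): a dict with "fovy" (degrees; the focal length in pixels is half the picture's height over the tangent of half this angle, whatever the lens; pixels are square), "cx", "cy" (the principal point, pixels), "view" (4x4, takes a point from world to camera coordinates). Camera axes: x right, y down, z forward; pixel columns grow to the right and rows downward; lengths in m; the calibration is good to about 2 mm. A picture is of the moment at which its call begins. calibration takes no time and is no camera call.
A pose or a line that the arm cannot do raises r.MotionError and nothing moves.
- r.finish_job(): hands the job in; it is judged then, once.
The state is a dict: "time": time; "joint_pos": joint angles; "joint_vel": joint speeds; "joint_torque": joint torques, N m; "tcp_pos": TCP position; "tool_rot": TCP orientation; "ft_force": force on the tool from outside, world axes, zero at the start; "torque": the same for the moment, N m; "grip_width": finger opening in m; "finger_force": force on a finger pad.
Only numpy, scipy, OpenCV 4.12 (cv2) and the standard library are available. Lean on these libraries where they do the work, as an engineer would, in place of code of your own. Each camera call takes 0.05 s, during which the arm holds its last target. There are 200 camera calls.

## Working session

There is one attempt and no reset: what is moved stays moved. The work goes in short steps, each a Python script; the robot and the scene stay as the last script left them, time stands still between calls to the robot, and variables do not carry over. Pictures are saved under pics/ and viewed, at most 10 in all, crops included, and the job is handed in when it is done.

```bash
mkdir -p pics
python3 - <<'E'
from workcell import r
import cv2
for n in("scene","top"):
    f=r.grab_frame(n); cv2.imwrite(f"pics/{n}0.png",f[:,:,::-1]); print(n,r.calibration(n))
s=r.state(); print(s["time"],s["tcp_pos"],s["tool_rot"],s["grip_width"])
E
```

```text
scene {'fovy': 54.90506125595699, 'cx': 328.4157904052988, 'cy': 239.9915779420903, 'view': array([[-8.57399409e-01, -5.14651560e-01, -1.58226067e-04,
         4.73658253e-01],
       [-2.93930600e-01,  4.89934939e-01, -8.20712226e-01,
         2.41124126e-01],
       [ 4.22458348e-01, -7.03631670e-01, -5.71341769e-01,
         6.67629003e-01],
       [ 0.00000000e+00,  0.00000000e+00,  0.00000000e+00,
         1.00000000e+00]])}
top {'fovy': 50.14711319384488, 'cx': 311.869998507561, 'cy': 239.22532793773277, 'view': array([[-0.00421345, -0.99995671, -0.00829561,  0.00445638],
       [-0.98330842,  0.00565199, -0.18185873,  0.54451995],
       [ 0.18189775,  0.00739089, -0.98328967,  0.84763521],
       [ 0.        ,  0.        ,  0.        ,  1.        ]])}
0.1 [ 0.25957767 -0.54036603  0.23050625] [ 9.75039106e-01  2.22031823e-01 -1.61126755e-04 -7.64621134e-04] 0.08528020359235484
```

View pics/scene0.png

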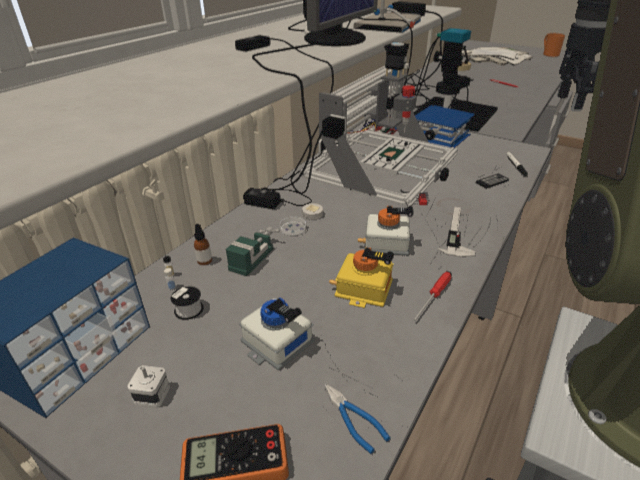

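View pics/top0.png

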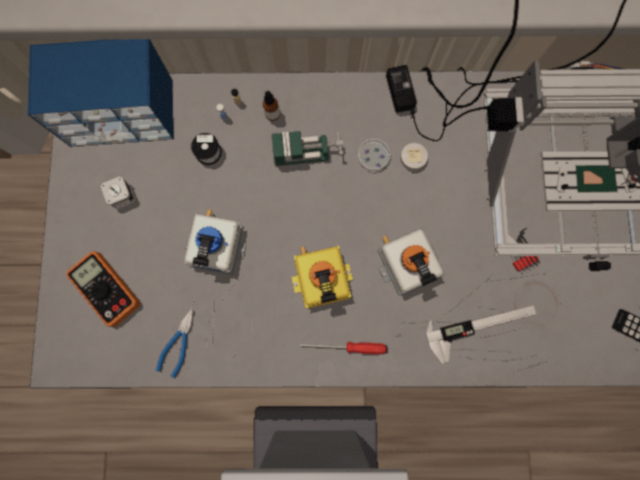

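The target is the white tank with the orange cap, at top-view pixel (413,262) and scene pixel (389,228). Its tab points down and right in the top view, to about (430,278). The yellow one at (322,280) is the decoy, and the blue-capped tank is at (213,243).

```bash
cat > h.py <<'E'
import numpy as np, cv2
from workcell import r
def cast(n,px,z):
    c=r.calibration(n); f=240/np.tan(np.radians(c["fovy"]/2)); V=c["view"]; R=V[:3,:3]; o=-R.T@V[:3,3]
    px=np.atleast_2d(px).astype(float)
    d=np.c_[(px[:,0]-c["cx"])/f,(px[:,1]-c["cy"])/f,np.ones(len(px))]@R
    return (o+d*((z-o[2])/d[:,2])[:,None])
def proj(n,p):
    c=r.calibration(n); f=240/np.tan(np.radians(c["fovy"]/2)); q=c["view"]@np.r_[p,1]
    return np.array([c["cx"]+f*q[0]/q[2],c["cy"]+f*q[1]/q[2]])
def big(m): return max(cv2.findContours(m.astype(np.uint8),cv2.RETR_EXTERNAL,cv2.CHAIN_APPROX_NONE)[0],key=cv2.contourArea)
E
python3 - <<'E'
from h import *
from scipy.optimize import least_squares
for n,(x0,x1,y0,y1) in (("top",(370,450,222,305)),("scene",(355,425,195,260))):
    im=cv2.imread(f"pics/{n}0.png"); cv2.imwrite(f"pics/{n}_crop.png",cv2.resize(im[y0:y1,x0:x1],None,fx=7,fy=7,interpolation=cv2.INTER_CUBIC))
    h=cv2.cvtColor(im,cv2.COLOR_BGR2HSV).astype(int); roi=np.zeros(im.shape[:2],bool); roi[y0:y1,x0:x1]=1
    H,S,Vv=h[...,0],h[...,1],h[...,2]
    o=big(roi&(H<16)&(S>140)&(Vv>70))[:,0]; hull=cv2.convexHull(o)[:,0]
    k=big(roi&(Vv<55))[:,0]
    print(n,"orange bbox",cv2.boundingRect(o),"black bbox",cv2.boundingRect(k))
    if n=="top":
        P=cast(n,hull,.076)[:,:2]
        s=least_squares(lambda c:np.hypot(*(P-c).T)-.022,P.mean(0),loss="soft_l1",f_scale=.001).x; print("cap c",s)
        K=cast(n,k,.085)[:,:2].astype(np.float32); print("tab rect",cv2.minAreaRect(K),"moment mean",K.mean(0))
        d=K.mean(0)-s; print("dir",np.degrees(np.arctan2(*d[::-1])))
        w=big(roi&(S<50)&(Vv>120))[:,0]; W=cast(n,cv2.convexHull(w)[:,0],.05)[:,:2].astype(np.float32); print("tank rect",cv2.minAreaRect(W))
        print("poly",cast(n,cv2.approxPolyDP(cv2.convexHull(w),4,True)[:,0],.05)[:,:2])
E
python3 -c "
import cv2,numpy as np
a=cv2.imread('pics/top_crop.png');b=cv2.imread('pics/scene_crop.png')
b=cv2.resize(b,(560,520))
h=max(a.shape[0],b.shape[0]);c=np.zeros((h,a.shape[1]+560,3),np.uint8);c[:a.shape[0],:a.shape[1]]=a;c[:520,a.shape[1]:]=b
print(c.shape);cv2.imwrite('pics/crops.png',cv2.resize(c,(800,int(h*800/c.shape[1]))))"
```

```text
top orange bbox (402, 246, 27, 25) black bbox (418, 269, 19, 17)
cap c [ 0.50624426 -0.17213845]
tab rect ((0.47601014375686646, -0.18929055333137512), (0.02792590670287609, 0.025644909590482712), 13.582366943359375) moment mean [ 0.4729061  -0.18656357]
dir -156.60229248196293
tank rect ((0.5026729702949524, -0.16817691922187805), (0.1386229246854782, 0.14596284925937653), 88.57896423339844)
poly [[ 0.57391309 -0.23927694]
 [ 0.43080145 -0.23172948]
 [ 0.43143287 -0.09707689]
 [ 0.5747502  -0.10063214]]
scene orange bbox (379, 209, 21, 17) black bbox (363, 248, 31, 12)
(581, 1120, 3)
```

View pics/crops.png

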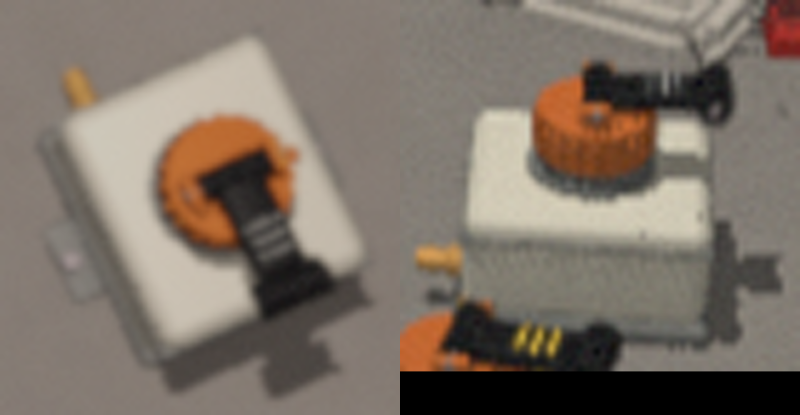

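The crop shows the tab's hinge at top-view pixel (418,256) and scene pixel (390,210). The grip bar is at top (428.6,279.6) and scene (411,211). The tab is almost level. The white mask took in some of the desk, so I'll redo it with a tighter threshold and triangulate.

```bash
cat >> h.py <<'E'
def tri(a,b):
    A=[]
    for n,p in(("top",a),("scene",b)):
        o=cast(n,p,1e3)[0]; q=cast(n,p,0.)[0]; d=(o-q)/np.linalg.norm(o-q); M=np.eye(3)-np.outer(d,d); A.append((M,M@q))
    return np.linalg.solve(A[0][0]+A[1][0],A[0][1]+A[1][1])
def quat(yaw):  # tool down, tool y along world angle yaw
    from scipy.spatial.transform import Rotation as R
    y=np.array([np.cos(yaw),np.sin(yaw),0]); z=np.array([0,0,-1.])
    return R.from_matrix(np.c_[np.cross(y,z),y,z]).as_quat()
E
python3 - <<'E'
from h import *
im=cv2.imread("pics/top0.png"); h=cv2.cvtColor(im,cv2.COLOR_BGR2HSV); sub=h[222:305,370:450]
t,_=cv2.threshold(sub[...,2][sub[...,1]<60].reshape(-1,1),0,255,cv2.THRESH_OTSU); print("otsu",t)
m=np.zeros(im.shape[:2],np.uint8); m[222:305,370:450]=(sub[...,2]>t+15)&(sub[...,1]<70)
w=big(m)[:,0]; W=cast("top",cv2.convexHull(w)[:,0],.05)[:,:2].astype(np.float32); print("tank rect",cv2.minAreaRect(W))
H=tri((418,256.4),(389.5,209.9)); B=tri((428.6,279.6),(410.7,211.1)); print(H,B,np.linalg.norm(H-B),np.degrees(np.arctan2(*(B-H)[1::-1])))
print(cast("top",(418,256.4),.086),cast("top",(428.6,279.6),.088))
q0=r.state()["joint_pos"]
ax=np.array([.507,-.175])
for k in(90,-90):
  for a in(0,.75,1.5):
    print(k,a,r.ik([*ax,.105],quat(np.radians(24+k)+a)))
E
```

```text
otsu 156.0
tank rect ((0.508563220500946, -0.17187879979610443), (0.08381711691617966, 0.07404056191444397), 23.995742797851562)
[ 0.50900363 -0.1755432   0.08266572] [ 0.46927796 -0.19136935  0.08405377] 0.0427846028562578 -158.278360191254
[[ 0.50776794 -0.17512279  0.086     ]] [[ 0.46875754 -0.19053771  0.088     ]]
90 0 [-0.33236336  0.28092221 -0.39305335  0.89682076  0.         -0.75124238]
90 0.75 [-0.33236336  0.28092221 -0.39305335  0.89682076  0.         -1.50124238]
90 1.5 [-0.33236336  0.28092221 -0.39305335  0.89682076  0.         -2.25124238]
-90 0 [-0.33236336  0.28092221 -0.39305335  0.89682076  0.          2.39035027]
-90 0.75 [-0.33236336  0.28092221 -0.39305335  0.89682076  0.          1.64035027]
-90 1.5 [-0.33236336  0.28092221 -0.39305335  0.89682076  0.          0.89035027]
```

```bash
cat >> h.py <<'E'
AX=np.array([.508,-.1735]); YAW=np.radians(23.7); U=np.array([np.cos(YAW),np.sin(YAW)])
Q=quat(YAW-np.pi/2)
def rep(t=""):
    s=r.state(); print(t,"t%.1f"%s["time"],"p",np.round(s["tcp_pos"],4),"F",np.round(s["ft_force"],1),"M",np.round(s["torque"],2),"w %.4f"%s["grip_width"],"ff",np.round(s["finger_force"],1)); return s
E
python3 - <<'E'
from h import *
b=AX-.042*U
r.move_gripper(.05)
r.reach([*b,.17],Q); rep("hover")
r.line_to([*b,.065],vel=.1); rep("down")
im=r.grab_frame("scene"); cv2.imwrite("pics/s1.png",cv2.resize(im[150:290,300:490,::-1],None,fx=4,fy=4))
E
```

```text
hover t2.1 p [ 0.4697 -0.1913  0.1703] F [-0.3 -0.   0.3] M [-0.04  0.02  0.05] w 0.0501 ff 0.0
down t3.3 p [ 0.4701 -0.1906  0.0656] F [ 0.  -1.2  0.7] M [ 0.03  0.01 -0.03] w 0.0499 ff 0.0
```

View pics/s1.png

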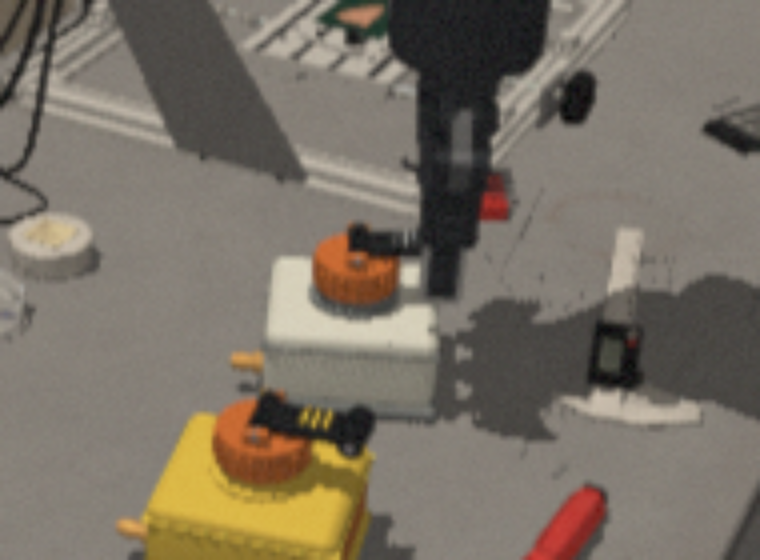

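The fingers at about (440,230) in the crop straddle the grip bar and touch nothing else. Next I close on it and lift along the arc.

Run:
```python
from h import *
r.move_gripper(.0); s=rep("closed")
if .022<s["grip_width"]<.032:
    for a in np.radians([15,30,45]):
        p=AX-.042*np.cos(a)*U
        r.line_to([*p,.064+.042*np.sin(a)],vel=.06); rep("%.0f"%np.degrees(a))
```

```text
closed t3.7 p [ 0.4699 -0.1905  0.0653] F [0.8 0.5 1.2] M [ 0.01 -0.06  0.04] w 0.0246 ff 58.7
15 t4.0 p [ 0.4714 -0.1898  0.0755] F [2.2 0.1 0.1] M [ 0.1  -0.32 -0.02] w 0.0244 ff 59.2
30 t4.3 p [ 0.4754 -0.188   0.0855] F [ 2.9  0.8 -1.1] M [ 0.15 -0.71 -0.04] w 0.0244 ff 59.3
45 t4.7 p [ 0.4815 -0.1852  0.094 ] F [ 4.8  0.7 -4.2] M [ 0.18 -1.03 -0.08] w 0.0245 ff 59.5
```

```bash
python3 - <<'E'
from h import *
for a in np.radians([60,75,90]):
    p=AX-.042*np.cos(a)*U
    r.line_to([*p,.063+.042*np.sin(a)],vel=.06); rep("%.0f"%np.degrees(a))
for d in (.002,.004):
    r.line_to([*(AX+d*U),.105],vel=.03); r.pause(.1); rep("past %.3f"%d)
for n in("top","scene"): cv2.imwrite(f"pics/{n}2.png",cv2.resize(r.grab_frame(n)[(slice(180,320),slice(330,520)) if n=="top" else (slice(150,290),slice(300,490))][:,:,::-1],None,fx=4,fy=4))
E
python3 -c "
import cv2,numpy as np
cv2.imwrite('pics/c2.png',cv2.resize(np.hstack([cv2.imread('pics/top2.png'),cv2.imread('pics/scene2.png')]),(800,295)))"
```

```text
60 t5.0 p [ 0.4888 -0.182   0.0998] F [-0.  -0.5  2.5] M [-0.13 -0.12 -0.03] w 0.0244 ff 60.0
75 t5.3 p [ 0.4985 -0.1778  0.104 ] F [-0.9  0.1  4.3] M [-0.06  0.01  0.02] w 0.0243 ff 60.3
90 t5.6 p [ 0.5083 -0.1735  0.1054] F [-1.  -0.2  5.3] M [-0.    0.1  -0.01] w 0.0240 ff 60.4
past 0.002 t6.0 p [ 0.5088 -0.1732  0.1053] F [-3.7 -1.1  8.1] M [-0.36  0.86  0.01] w 0.0243 ff 60.7
past 0.004 t6.3 p [ 0.5094 -0.173   0.1053] F [-8.1 -3.5 10.8] M [-0.65  1.64 -0.01] w 0.0247 ff 61.0
```

View pics/c2.png

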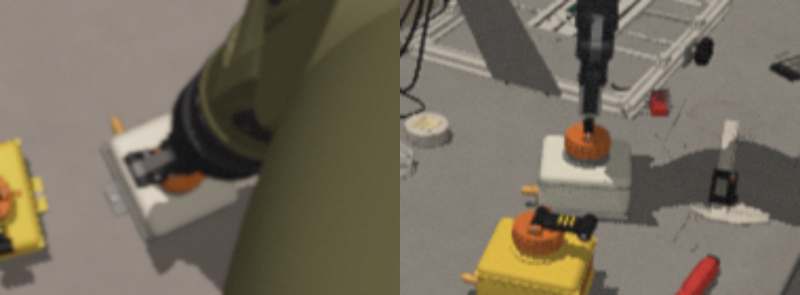

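The tab stands upright at its stop: the force rises just past the axis, which confirms the axis estimate. The scene crop shows it vertical over the cap, at about (588,125). Next is the anticlockwise turn.

Run:
```python
from h import *
def at(th):
    u=np.array([np.cos(YAW+th),np.sin(YAW+th)])
    r.reach([*(AX+.0015*u),.1055],quat(YAW+th-np.pi/2)); r.pause(.1); return rep("%.2f"%th)
for th in (0,.1,.3,.6,.9,1.2,1.4,1.47):
    s=at(th)
    if np.linalg.norm(s["ft_force"])>35: break
```

```text
0.00 t6.8 p [ 0.5088 -0.1732  0.1054] F [-3.8 -2.9  4.5] M [-0.53  0.81 -0.01] w 0.0244 ff 60.3
0.10 t7.1 p [ 0.5088 -0.1731  0.1054] F [-4.3 -3.4  5.9] M [-0.68  0.85  0.08] w 0.0243 ff 60.4
0.30 t7.5 p [ 0.5088 -0.1731  0.1054] F [-3.8 -3.7  5.3] M [-0.82  0.76  0.15] w 0.0244 ff 60.3
0.60 t8.0 p [ 0.5087 -0.173   0.1055] F [-3.1 -5.1  3.5] M [-1.01  0.59  0.07] w 0.0246 ff 60.2
0.90 t8.5 p [ 0.5087 -0.173   0.1055] F [-1.1 -4.6  2.1] M [-1.1   0.41  0.03] w 0.0246 ff 60.1
1.20 t9.0 p [ 0.5087 -0.173   0.1055] F [-0.9 -6.1  1.3] M [-1.1   0.14  0.1 ] w 0.0243 ff 60.0
1.40 t9.4 p [ 0.5086 -0.173   0.1055] F [ 0.9 -6.2  1. ] M [-1.07 -0.03  0.13] w 0.0248 ff 60.0
1.47 t9.8 p [ 0.5086 -0.173   0.1055] F [-0.8 -5.2  0.3] M [-1.02 -0.13 -0.15] w 0.0244 ff 59.9
```

Run:
```python
from h import *
def at(th):
    u=np.array([np.cos(YAW+th),np.sin(YAW+th)])
    r.reach([*(AX+.0015*u),.1055],quat(YAW+th-np.pi/2)); r.pause(.2); return rep("%.2f"%th)
for th in (1.52,1.57):
    s=at(th)
    if abs(s["torque"][2])>1.2: break
cv2.imwrite("pics/s3.png",cv2.resize(r.grab_frame("scene")[150:290,300:490][:,:,::-1],None,fx=4,fy=4))
```

```text
1.52 t10.2 p [ 0.5086 -0.173   0.1055] F [ 2.1 -4.4  1.1] M [-1.02 -0.21 -0.71] w 0.0245 ff 59.7
1.57 t10.7 p [ 0.5086 -0.173   0.1055] F [ 1.3 -4.6 -0.6] M [-0.97 -0.3  -1.21] w 0.0247 ff 59.1
```

View pics/s3.png

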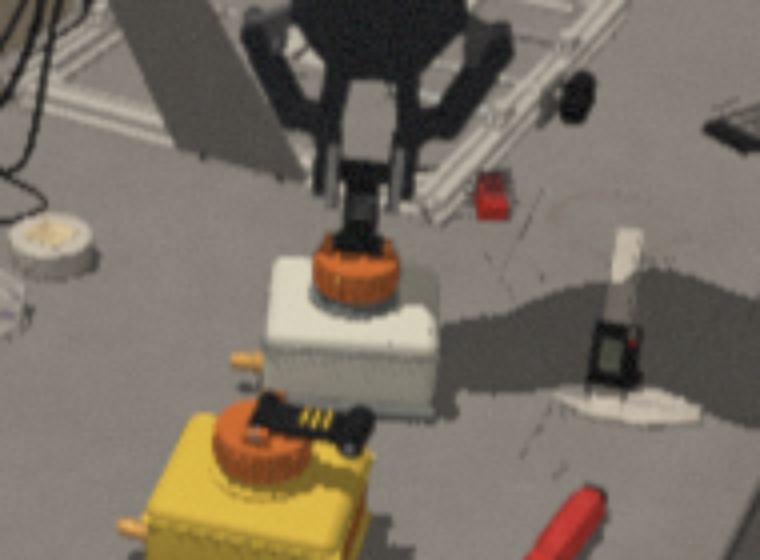

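The stop has been reached: Mz climbs steeply from about 1.47 rad. The tab stands upright in the fingers at (360,200). I'll ease off the load, release and retreat upward.

Run:
```python
from h import *
th=1.49; u=np.array([np.cos(YAW+th),np.sin(YAW+th)])
p=AX+.001*u
r.reach([*p,.1055],quat(YAW+th-np.pi/2)); r.pause(.1); rep("ease")
r.move_gripper(.05); rep("open")
r.line_to([*p,.23],vel=.1); rep("up")
r.reach([.40,-.40,.25],quat(YAW+th-np.pi/2)); r.pause(.3); rep("away")
a=r.grab_frame("top")[200:320,350:510,::-1]; b=r.grab_frame("scene")[150:270,310:470,::-1]
cv2.imwrite("pics/f.png",cv2.resize(np.hstack([a,b]),(800,300),interpolation=cv2.INTER_CUBIC))
```

```text
ease t11.1 p [ 0.5085 -0.173   0.1055] F [ 2.4 -5.3 -0.8] M [-1.04 -0.47 -0.51] w 0.0242 ff 59.8
open t11.4 p [ 0.5074 -0.172   0.1053] F [-0.1 -0.  -0.2] M [ 0.05  0.05 -0.02] w 0.0496 ff 0.0
up t12.8 p [ 0.5072 -0.1724  0.2293] F [ 1.1 -0.2  0.2] M [-0.01 -0.04  0.06] w 0.0500 ff 0.0
away t14.1 p [ 0.4007 -0.3991  0.25  ] F [-0.2  0.3 -0.2] M [-0.01 -0.05 -0.01] w 0.0502 ff 0.0
```

View pics/f.png

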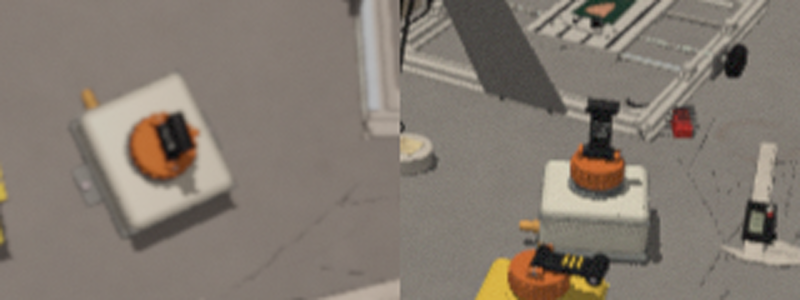

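The tab stands upright at scene crop (600,125). In the top crop (173,135) its grip bar has turned a quarter turn, and the arm is clear.

```bash
python3 -c "
from workcell import r
print(r.finish_job())"
```

```text
the job is handed in; nothing more can be done
None
```

The job is handed in: I lifted the orange cap's tab upright, then unscrewed the cap anticlockwise to its stop, and let go with the tab still standing; the blue and yellow tanks were not touched.

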